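# Close the roof of the house model

### The job

Put the roof module that lies on the sloped stand back on the house model: turn the catch out of the way, hook the roof's nose under the overhanging upper storey while its other end is still up, then swing that end down gently until the roof lies level and fully home on its ledges. Turn the catch fully back over the roof's raised end to fasten it, and leave everything else on the desk as it is.

Things in the scene. Friction and masses are not known exactly. Their poses are not given: they have to be found in the camera images.
- roof: Loose white roof module, ~0.2 kg. Origin: middle of its flat underside; z out of its top, x from nose end to raised end. Slab x -59..59, y -45..45, 6 thick; x -59..-37 is a nose 70 wide, 4 thick. Upstand across x 45..59, 86 wide, top 38 above the underside. Wooden lantern block to hold it by: x -12..22, y -15..15, z 6..46. Starts on the stand's slope, nose low.
- roof_nose (a point): middle of the lower edge of the roof's nose (roof x -59, y 0, z 0)
- roof_lantern (a point): point inside the lantern block 31 above the roof's underside (roof x 5, y 0), where it is well held across its 30 mm width
- model: White house model on a grey board 240 x 144, fixed. Origin: underside of the board, below the middle of the roof opening; z up, x from tower to tall end wall. The seated roof has the model's axes, its origin at model 0, 0, 60, on ledges at z 60 along the sides (|y| 37..47). Side kerbs: inner faces at |y| 47, tops z 68. Tall end wall: x 60.5..80.5, top z 100, |y| under 57.
- model_lip (a point): middle of the lower edge of the overhanging upper storey (the lip) of the tower, model x -44.5, z 74. Lip top z 110; tower reaches back to x -130, |y| under 57. Below the lip: a pocket 14 high over a ledge at z 60, ending at the tower wall x -60.5. From lip to end wall is 105, so the 118 long roof must enter aslant; at slopes of 30 to 35 degrees the nose passes under the lip and the other end clears the wall.
- catch (a joint): Turn-catch on top of the end wall, upright axis at model x 70.5, y 0. Radians: 0 = fastened (tongue to model -x over the opening; a stop), growing counter-clockwise seen from above to 1.6 (a stop). Tongue 24 long from the axis, 10 wide, underside at model z 101.5 (3.5 above the seated upstand), clear of the opening above 1.4. Friction 0.02 N m, stays where left.
- catch_grip (a point): on the catch's axis at the height to grip, model z 118. The grip is an upright metal bar 30 long in line with the tongue, 10 wide, from model z 106.5 to 130. Its axes are the catch's: x along the bar, tongue to -x, z up.
- stand: Plywood stand, fixed, footprint about 125 x 104: a board sloping 30 degrees, low end to its -x, with a stop strip 6 high across the low end. Origin: centre of its underside; the middle of the roof's underside starts 56 above it.
- tape: Bystander, leave alone: roll of clear tape lying flat, 60 across, 24 tall. Origin: centre of its underside.
- eraser: Bystander, leave alone: white eraser 50 x 22 x 13. Origin: centre of its underside.
- mug: Bystander, leave alone: white mug, 80 across, 90 tall. Origin: centre of its underside.
- glue: Bystander, leave alone: white glue bottle, 40 across, 100 tall, standing. Origin: centre of its underside.
- massing: Bystander, leave alone: small white stepped block model 90 x 60 x 46. Origin: centre of its underside.
- stapler: Bystander, leave alone: black stapler 130 x 32 x 42. Origin: centre of its underside.
- offcut: Bystander, leave alone: plain white board offcut 120 x 85 x 6, lying flat (not the roof). Origin: centre of its underside.
Things that resemble listed ones, but are neither listed nor needed, are in the scene too. What is meant by the roof is not black, pink or red, and is the smaller of those in its own colour.

How it is judged:
By the outcome, as a careful person would: the job done as asked, in the order asked, and still so for the second after the job is handed in, with the robot touching nothing.
It also fails if it takes over 67 s, if anything falls off the work surface, if the arm or the gripper's body presses on something with over 40 N, if the wrist force passes 120 N, or if a joint passes its speed limit or range.

### The arm

A 6-joint arm with a two-finger parallel gripper is mounted at the origin on the work surface. World frame = base frame: x ahead of the robot, y to its left, z up, the work surface at z = 0. Lengths are in m, angles in degrees, forces in N, time in s.
With the tool pointing down it reaches from about 0.4 to 0.825 m from the base axis. Payload 7 kg.
Tool frame: the origin (TCP) lies on the front face of the gripper's body, between the roots of the fingers; the fingertips stand 66 mm ahead of it and the grasp point (between the pads) lies 47 mm ahead of it; z points along the fingers, y is the line along which they close (so a half turn about z gives the same grasp; the last joint's range is limited). The gripper opens to 88 mm and grips with 3 to 60 N. Pads are 19 mm wide; open, the fingers measure 130 mm over their backs; the gripper's body (78 mm by 193 mm) begins 47 mm behind the grasp point.
Start: joints at [93.111, 20.546, 0.682, 0, -70.136, -16.507], TCP at [0.156, 0.657, 0.292] pointing down, gripper open.
Joint ranges: [-176.03, 176.03], [-82.01, 121.73], [-58.28, 71.71], [-173.87, 95.51], [-174.79, -0.11], [-173.66, 173.66]. Speed limits (degrees/s): [136.94, 136.94, 172.46, 180, 180, 180].

### API

Orientations are given as [roll, pitch, yaw] about the fixed x, y, z axes, in that order (R = Rz(yaw) Ry(pitch) Rx(roll)).
In Python, from plant import ctrl gives the robot as it stands.
- The arm moves only by the tool send_rows, never from a script. Its argument "deltas" is a list of rows, each a list of 2 entries, a list of its own where there are three numbers: the shift along the tool's x, y, z each as a share of 800 mm, from -1 to 1, then the turn about the tool's z as a share of 90 degrees, from -1 to 1. A call has exactly 5 rows; each row is the pose to reach, as a shift and turn from the pose commanded when the call began, along the tool's axes at that moment; what a row does not reach only later rows make up. A row lasts 1/12 s, in which the tool goes at most 41.7 mm and 7.16 degrees, less where a joint would pass 70% of its speed; a pose out of reach is approached as far as the arm can. A call with a number of a shift or a turn outside -1 to 1 is refused whole. A call with a gripper value outside its range is refused whole. "gripper" is the opening, from 0 (shut) to 1 (fully open), set as the call begins (left out, the last holds). The fingers move at their own pace and stop on an object; the grip force is fixed at half the most. Time passes only in rows, so rows that repeat a pose let the fingers close, or fill a call up. It gives the time, the measured TCP pose, the force, the opening and the grip force at its end, in the units of the state.
- ctrl.get_obs(): the state, without advancing time (a new reading comes with each control period).
- ctrl.snapshot(name): name is "side" or "top" or "wrist"; returns a dict with "color" (400x640x3 uint8, red, green, blue), "vertical_fov" (degrees; the focal length in pixels is half the picture's height over the tangent of half this angle, whatever the lens; pixels are square), "cx", "cy" (the principal point, pixels), "k1" (the pictures are not rectified: a ray, as slopes to the right and down, at radius r is drawn at 1 + k1 r^2 times it, then the intrinsics apply), "rvec" (rotation vector, rad) and "tvec" (3), from world to camera coordinates, as OpenCV has them. Camera axes: x right, y down, z forward; pixel columns grow to the right and rows downward; lengths in m; the calibration is good to about 2 mm. A picture is of the moment at which its call begins. There is no depth.
- ctrl.close_job(): hands the job in; it is judged then, once.
Trained networks look in a picture, given as the dict that the camera call returned (one of the last four; its "shot" number tells which), for a name from the list of things; names that differ only in an ending like _2 or _b are one class to them, and where a whole thing is asked for, a point or a joint stands for the part that bears it (a point fixed in the world has none). Each returns a list of dicts, best first, with "conf" (0 to 1); they miss things now and then, are a little off and sometimes report something else, mostly with a low value. They report only what shows in the picture. A call takes as long as a camera call. They do not tell look-alikes from the thing itself.
- ctrl.boxes_of(picture, thing): "xy" ([column, row] as shares, 0 to 1, of the picture: columns of its width, rows of its height, amid what is visible of it).
- ctrl.cut_out(picture, thing): "pixels" (400x640 bool, what is visible of it) and "xy" ([column, row] as shares, 0 to 1, of the picture: columns of its width, rows of its height, amid what is visible of it).
The state is a dict: "clock": time; "joint_pos": joint angles; "qvel": joint speeds; "tau": joint torques, N m; "tool_pos": TCP position; "orientation": TCP orientation; "force": force on the tool from outside, world axes, zero at the start; "moment": the same for the moment, N m; "opening": finger opening in m; "gripper_force": force on a finger pad.
Only numpy, scipy, OpenCV 4.12 (cv2) and the standard library are available. Lean on these libraries where they do the work, as an engineer would, in place of code of your own. Each camera call takes 0.05 s, during which the arm holds its last target. There are 200 camera calls.

## Working session

There is one attempt and no reset: what is moved stays moved. The work goes in short steps, Python scripts to look and compute and a tool call to move; the robot and the scene stay as the last step left them, time stands still between calls to the robot, and variables do not carry over. Pictures are saved under pics/ and viewed, at most 10 in all, crops included, and the job is handed in when it is done.

Besides the shell and the picture viewer there is one more tool, called after "Call:" by a JSON object that holds its "method" and its "body", one argument or row to a line. send_rows: Moves the arm, as the interface text tells. Shift numbers are shares of 800 mm and turn numbers shares of 90 degrees, none past 1 either way. Its arguments: {"type":"object","properties":{"deltas":{"type":"array","items":{"type":"array"}},"gripper":{"type":"number"}},"required":["deltas"]}

```bash
mkdir -p pics; ls; python3 - <<'E'
from plant import ctrl
import cv2,numpy as np
for n in ("top","side"):
    p=ctrl.snapshot(n); cv2.imwrite(f"pics/{n}0.png",p["color"][...,::-1])
    print(n,{k:(v if k!="color" else 0) for k,v in p.items()})
    for t in "roof model catch stand tape eraser mug glue massing stapler offcut roof_nose roof_lantern model_lip catch_grip".split():
        print(t,[(round(d["conf"],2),round(d["xy"][0]*640),round(d["xy"][1]*400)) for d in ctrl.boxes_of(p,t)])
print(ctrl.get_obs())
E
```

```text
pics
top {'color': 0, 'vertical_fov': 46.17977767753987, 'cx': 318.85986361730215, 'cy': 200.24327562845352, 'k1': -0.09954638425111742, 'rvec': array([ 2.19371709, -2.18336471,  0.08980815]), 'tvec': array([-0.01397905,  0.49679952,  1.65211188]), 'shot': 1}
roof [(0.93, 205, 271), (0.9, 252, 240), (0.87, 265, 176), (0.66, 385, 266), (0.6, 219, 136)]
model [(0.73, 373, 185)]
catch [(0.51, 376, 159), (0.39, 314, 230)]
stand [(0.71, 276, 169)]
tape [(0.64, 264, 176), (0.46, 309, 199)]
eraser [(0.44, 318, 154), (0.32, 373, 186)]
mug [(0.81, 202, 195)]
glue [(0.55, 430, 203), (0.38, 258, 175)]
massing [(0.86, 290, 124)]
stapler [(0.57, 333, 123)]
offcut [(0.7, 375, 160), (0.65, 314, 230), (0.39, 306, 194)]
roof_nose [(0.97, 382, 268), (0.74, 373, 185), (0.64, 202, 274), (0.61, 248, 240), (0.58, 265, 180), (0.57, 217, 137), (0.26, 428, 205)]
roof_lantern [(0.96, 251, 237), (0.96, 218, 135), (0.96, 203, 272), (0.92, 259, 177), (0.72, 379, 268)]
model_lip [(0.63, 371, 188), (0.35, 293, 123)]
catch_grip [(0.55, 374, 162)]
side {'color': 0, 'vertical_fov': 54.31921314704611, 'cx': 321.487057
[... 785 characters left out ...]
06, 150), (0.28, 267, 266)]
{'clock': 1.6, 'joint_pos': array([ 9.31110824e+01,  2.05458412e+01,  6.79544596e-01,  9.38537656e-06,
       -7.01361008e+01, -1.65062059e+01]), 'qvel': array([ 0.08209389, -0.06377118,  0.0145981 ,  0.01442512, -0.01753321,
        0.12023701]), 'tau': array([ 1.02904485e-04, -5.82375777e+01,  2.93286270e+01,  7.00204745e+00,
        1.24463352e-02, -2.52350196e-05]), 'tool_pos': array([0.15639621, 0.65658841, 0.29214876]), 'orientation': array([ 1.79997704e+02, -6.89625877e-04, -1.33951204e+01]), 'force': array([ 0.27326044,  0.59765405, -0.18393361]), 'moment': array([-0.061165  , -0.0803242 ,  0.02642298]), 'gripper_force': 0.0, 'opening': 0.0873064310738409}
```

View pics/top0.png

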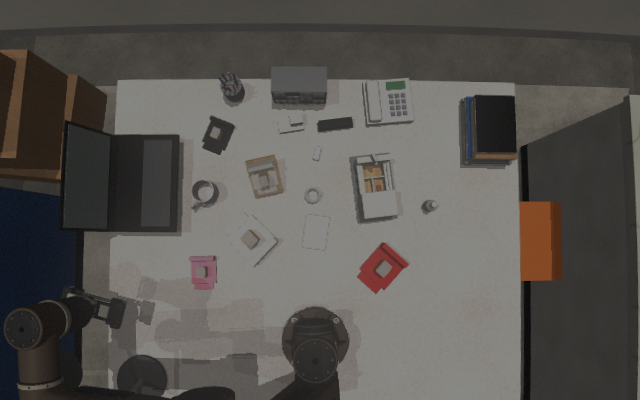

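View pics/side0.png

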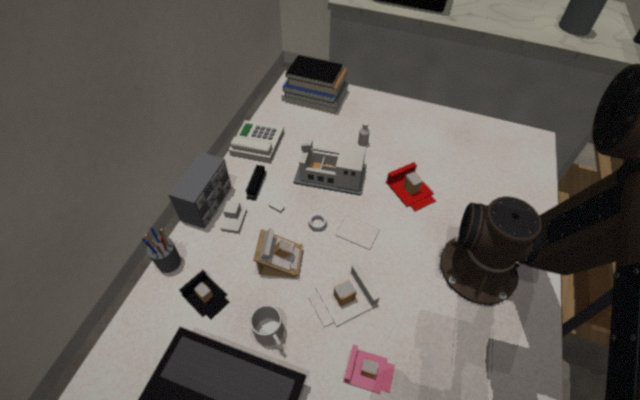

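```bash
cat > h.py <<'E'
import cv2,numpy as np
def cam(p):
    f=200/np.tan(np.radians(p["vertical_fov"])/2)
    K=np.array([[f,0,p["cx"]],[0,f,p["cy"]],[0,0,1.]])
    return K,np.array([p["k1"],0,0,0.]),np.array(p["rvec"]),np.array(p["tvec"])
def proj(p,X):
    K,d,r,t=cam(p); return cv2.projectPoints(np.float64(X).reshape(-1,3),r,t,K,d)[0].reshape(-1,2)
def ray(p,uv):
    K,d,r,t=cam(p); R=cv2.Rodrigues(r)[0]
    n=cv2.undistortPoints(np.float64([[uv]]),K,d)[0,0]
    v=R.T@np.array([n[0],n[1],1]); return -R.T@t, v/np.linalg.norm(v)
def onz(p,uv,z):
    c,v=ray(p,uv); return c+v*(z-c[2])/v[2]
def tri(obs):
    A=0;b=0
    for p,uv in obs:
        c,v=ray(p,uv); M=np.eye(3)-np.outer(v,v); A=A+M; b=b+M@c
    return np.linalg.solve(A,b)
def crop(p,box,s,name):
    x0,y0,x1,y1=box
    cv2.imwrite(name,cv2.resize(p["color"][y0:y1,x0:x1,::-1],None,fx=s,fy=s,interpolation=cv2.INTER_CUBIC))
E
python3 - <<'E'
from plant import ctrl
from h import *
import pickle
T=ctrl.snapshot("top");S=ctrl.snapshot("side")
pickle.dump((T,S),open("ts.pkl","wb"))
print("lantern stand",tri([(T,(260,177)),(S,(278,251))]),"big white",tri([(T,(251,237)),(S,(345,296))]))
print("lip",tri([(T,(371,188)),(S,(334,168))]))
a=cv2.resize(T["color"][145:225,235:400,::-1],None,fx=4.8,fy=4.8,interpolation=2)[:,:790]
b=cv2.resize(S["color"][130:285,240:380,::-1],None,fx=4,fy=4,interpolation=2)[:600]
cv2.imwrite("pics/a.png",a);cv2.imwrite("pics/b.png",b)
E
```

```text
lantern stand [0.57222484 0.19210134 0.08037853] big white [0.36044241 0.22872088 0.01137933]
lip [ 0.5339005  -0.19495374  0.04921534]
```

View pics/a.png

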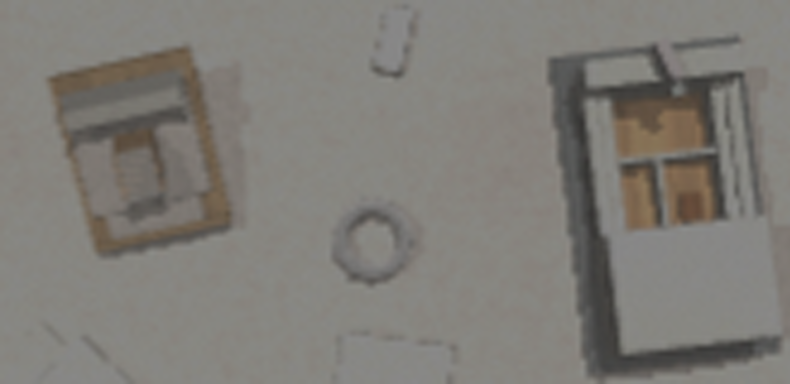

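View pics/b.png

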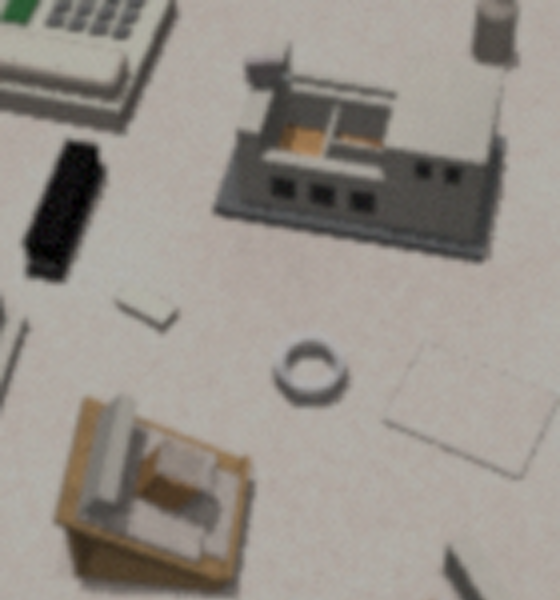

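```bash
cat >> h.py <<'E'
from scipy.optimize import least_squares
def Rz(a): return np.array([[np.cos(a),-np.sin(a),0],[np.sin(a),np.cos(a),0],[0,0,1]])
def fit(obs,x0,z=True):
    """obs: list of (pic, pts_mm local, px). pose x,y,yaw(,z)"""
    def X(q,P): return np.asarray(P)/1e3@Rz(q[2]).T+[q[0],q[1],q[3] if z else 0]
    def f(q): return np.concatenate([(proj(p,X(q,P))-uv).ravel() for p,P,uv in obs])
    r=least_squares(f,x0 if z else x0[:3],loss="soft_l1"); return r.x,f(r.x)
E
python3 - <<'E'
from h import *
import pickle
T,S=pickle.load(open("ts.pkl","rb"))
u=np.array([(608,232),(763,215),(778,338),(620,357),(588,92),(583,58),(745,72),(738,38)])/4.8+[235,145]
P=[(-44.5,57,110),(-44.5,-57,110),(-130,-57,110),(-130,57,110),(60.5,57,100),(80.5,57,100),(60.5,-57,100),(80.5,-57,100)]
q,r=fit([(T,P,u)],[.58,-.18,.15,0],False); print(q[:2],np.degrees(q[2]),r.reshape(-1,2).round(1))
M=lambda p:(np.array(p)/1e3@Rz(q[2]).T+[q[0],q[1],0]).round(3)
print("catch",M((70.5,0,118)),"side proj board",((proj(S,[M((-120,72,0)),M((120,72,0))])-[240,130])*4).round())
E
```

```text
[ 0.56407092 -0.20441413] 6.714586039104993 [[-0.6  0.3]
 [ 0.4  0.1]
 [ 0.4 -0.4]
 [-0.1 -0.6]
 [-0.4 -0.7]
 [-0.1  0.6]
 [-0.2 -0.2]
 [ 0.6  1.2]]
catch [ 0.634 -0.196  0.118] side proj board [[458. 257.]
 [190. 208.]]
```

Call:
{"method": "send_rows", "body": {
  "deltas": [
    [[0.829, 0.899, 0], 1],
    [[0.829, 0.899, 0], 1],
    [[0.829, 0.899, 0], 1],
    [[0.829, 0.899, 0], 1],
    [[0.829, 0.899, 0], 1]
  ]
}}

```text
clock: 2.12
tool_pos: [0.2589, 0.4731, 0.2922]
orientation: [-180.0, 0.0, -49.5]
force: [0.5, 0.3, 0.5]
opening: 0.0878
gripper_force: 0.0
```

```bash
cat > d.py <<'E'
import sys,numpy as np
from plant import ctrl
# usage: d.py x y z yaw (mm,deg, TCP world target) -> shares
o=ctrl.get_obs(); x,y,z,w=map(float,sys.argv[1:5]); p=o["tool_pos"]*1e3; s=np.radians(o["orientation"][2])
d=np.array([x,y,z])-p; tx=np.array([np.cos(s),np.sin(s)]);ty=np.array([np.sin(s),-np.cos(s)])
t=-((w-o["orientation"][2]+180)%360-180)/90
print("share",np.round([d[:2]@tx/800,d[:2]@ty/800,-d[2]/800],4),"turn",round(t,4),"| pos",p.round(1),o["orientation"].round(2),"j",o["joint_pos"].round(0),"t",o["clock"],"F",o["force"].round(1))
E
python3 d.py 634 -196 292 -173.3
```

```text
share [9.406e-01 1.861e-01 3.000e-04] turn 1.3752 | pos [258.9 473.1 292.2] [-1.7998e+02  1.0000e-02 -4.9530e+01] j [ 82.   8. -16.   0. -66. -42.] t 2.1167 F [0.5 0.3 0.5]
```

Call:
{"method": "send_rows", "body": {
  "deltas": [
    [[0.94, 0.186, 0], 1],
    [[0.94, 0.186, 0], 1],
    [[0.94, 0.186, 0], 1],
    [[0.94, 0.186, 0], 1],
    [[0.94, 0.186, 0], 1]
  ]
}}

```text
clock: 2.53
tool_pos: [0.3617, 0.2919, 0.2926]
orientation: [-180.0, 0.1, -85.3]
force: [1.9, 0.1, -0.1]
opening: 0.0876
gripper_force: 0.0
```

```bash
python3 d.py 634 -196 292 -173.3
```

```text
share [ 0.6355 -0.2897  0.0008] turn 0.9774 | pos [361.7 291.9 292.6] [-1.7996e+02  5.0000e-02 -8.5330e+01] j [ 63.   0. -25.   0. -65. -59.] t 2.5333 F [ 1.9  0.1 -0.1]
```

Call:
{"method": "send_rows", "body": {
  "deltas": [
    [[0.636, -0.29, 0], 0.977],
    [[0.636, -0.29, 0], 0.977],
    [[0.636, -0.29, 0], 0.977],
    [[0.636, -0.29, 0], 0.977],
    [[0.636, -0.29, 0], 0.977]
  ]
}}

```text
clock: 2.95
tool_pos: [0.4643, 0.1105, 0.2928]
orientation: [-180.0, 0.1, -121.2]
force: [1.0, 1.5, 1.1]
opening: 0.0877
gripper_force: 0.0
```

```bash
python3 d.py 634 -196 292 -173.3
```

```text
share [ 0.2181 -0.3797  0.001 ] turn 0.5794 | pos [464.3 110.5 292.8] [-1.7997e+02  8.0000e-02 -1.2115e+02] j [ 37.   2. -23.   0. -65. -68.] t 2.95 F [1.  1.5 1.1]
```

Call:
{"method": "send_rows", "body": {
  "deltas": [
    [[0.218, -0.38, 0], 0.579],
    [[0.218, -0.38, 0], 0.579],
    [[0.218, -0.38, 0], 0.579],
    [[0.218, -0.38, 0], 0.579],
    [[0.218, -0.38, 0], 0.579]
  ]
}}

```text
clock: 3.37
tool_pos: [0.5665, -0.0714, 0.2925]
orientation: [-180.0, 0.0, -157.0]
force: [1.4, 0.2, -0.2]
opening: 0.0874
gripper_force: 0.0
```

```bash
python3 d.py 634 -196 292 -173.3; python3 - <<'E'
from plant import ctrl
from h import *
import pickle
W=ctrl.snapshot("wrist"); pickle.dump(W,open("w1.pkl","wb")); cv2.imwrite("pics/w1.png",W["color"][...,::-1])
print({k:v for k,v in W.items() if k!="color"})
for t in ("catch_grip","model_lip","model","catch"): print(t,[(round(d["conf"],2),round(d["xy"][0]*640),round(d["xy"][1]*400)) for d in ctrl.boxes_of(W,t)])
E
```

```text
share [-0.0167 -0.1764  0.0006] turn 0.1812 | pos [566.5 -71.4 292.5] [-1.7999e+02  4.0000e-02 -1.5699e+02] j [ 12.  11. -13.   0. -66. -79.] t 3.3667 F [ 1.4  0.2 -0.2]
{'vertical_fov': 60.7360238384187, 'cx': 320.8810333799681, 'cy': 200.92028943033586, 'k1': 0.005019411848667259, 'rvec': array([-1.6450757 , -2.48460575, -0.32679824]), 'tvec': array([ 0.28616984, -0.50948903,  0.2616536 ]), 'shot': 5}
catch_grip [(0.89, 147, 208), (0.32, 514, 228)]
model_lip [(0.75, 195, 102)]
model [(0.75, 246, 319), (0.66, 196, 100)]
catch [(0.73, 151, 208)]
```

View pics/w1.png

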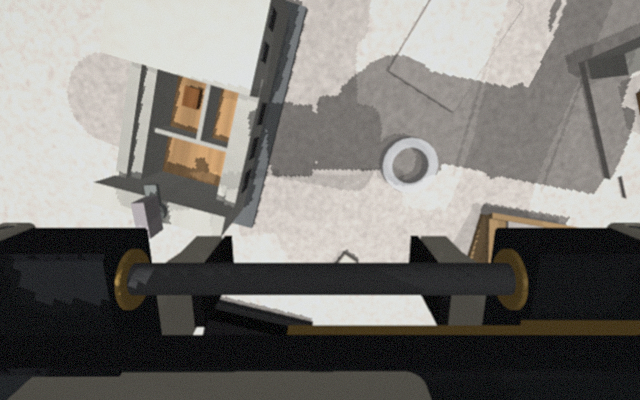

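Call:
{"method": "send_rows", "body": {
  "deltas": [
    [[-0.017, -0.176, 0], 0.181],
    [[-0.017, -0.176, 0], 0.181],
    [[-0.017, -0.176, 0], 0.181],
    [[-0.017, -0.176, 0], 0.181],
    [[-0.017, -0.176, 0], 0.181]
  ]
}}

```text
clock: 4.03
tool_pos: [0.6352, -0.1943, 0.2915]
orientation: [-180.0, -0.0, -172.9]
force: [-0.3, 0.6, -0.4]
opening: 0.088
gripper_force: 0.0
```

```bash
python3 d.py 634 -196 292 -173.3; python3 - <<'E'
from plant import ctrl
from h import *
import pickle
W=ctrl.snapshot("wrist"); o=ctrl.get_obs();pickle.dump((W,o),open("w2.pkl","wb"))
K,d,r,t=cam(W);R=cv2.Rodrigues(r)[0];print("cam",-R.T@t,"fwd",R[2])
a=W["color"].copy()
q=[.56407,-.20441,np.radians(6.71)]
P=[(-44.5,57,110),(-44.5,-57,110),(-130,-57,110),(-130,57,110),(60.5,57,100),(80.5,57,100),(60.5,-57,100),(80.5,-57,100),(70.5,0,130),(-44.5,47,68),(-44.5,-47,68),(60.5,47,68),(60.5,-47,68)]
uv=proj(W,np.array(P)/1e3@Rz(q[2]).T+[q[0],q[1],0])
print(uv.round())
for u in uv: cv2.circle(a,tuple(int(v) for v in u),2,(255,0,0),-1)
cv2.imwrite("pics/w2.png",cv2.resize(a[:,:,::-1],(800,500)))
for t in ("catch_grip","model_lip","catch"): print(t,[(round(d["conf"],2),round(d["xy"][0]*640),round(d["xy"][1]*400)) for d in ctrl.boxes_of(W,t)])
E
```

```text
share [ 0.0018 -0.0019 -0.0007] turn 0.0042 | pos [ 635.2 -194.3  291.5] [-1.7998e+02 -4.0000e-02 -1.7292e+02] j [ -0.  20.  -1.   0. -70. -83.] t 4.0333 F [-0.3  0.6 -0.4]
cam [ 0.56647888 -0.20215054  0.38349668] fwd [ 0.2550452   0.03153135 -0.96641488]
[[396.  44.]
 [241.  43.]
 [234. -95.]
 [404. -94.]
 [386. 181.]
 [384. 204.]
 [251. 180.]
 [252. 203.]
 [318. 201.]
 [374.  53.]
 [264.  53.]
 [369. 174.]
 [268. 174.]]
catch_grip [(0.78, 316, 194)]
model_lip [(0.6, 316, 96)]
catch [(0.96, 319, 194)]
```

View pics/w2.png

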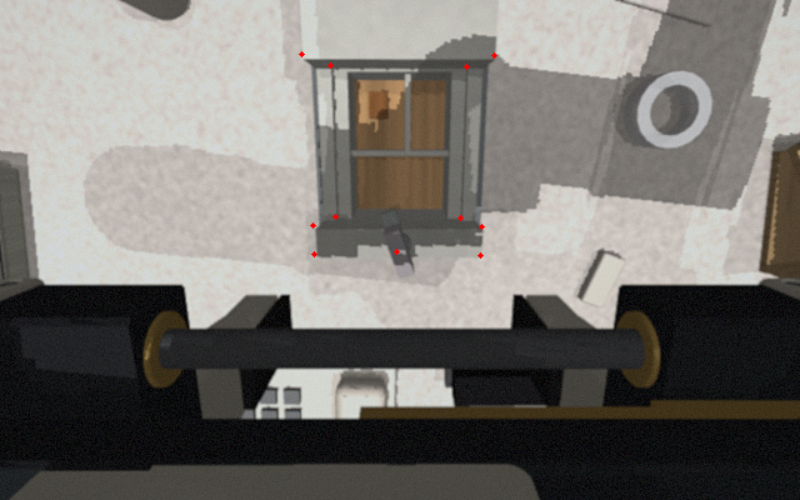

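```bash
python3 - <<'E'
from h import *
import pickle
W,o=pickle.load(open("w2.pkl","rb"))
a=cv2.convertScaleAbs(W["color"],alpha=1.3); 
W["color"]=a; crop(W,(230,30,410,222),3.1,"pics/w2c.png")
E
```

```text
(no output)
```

View pics/w2c.png

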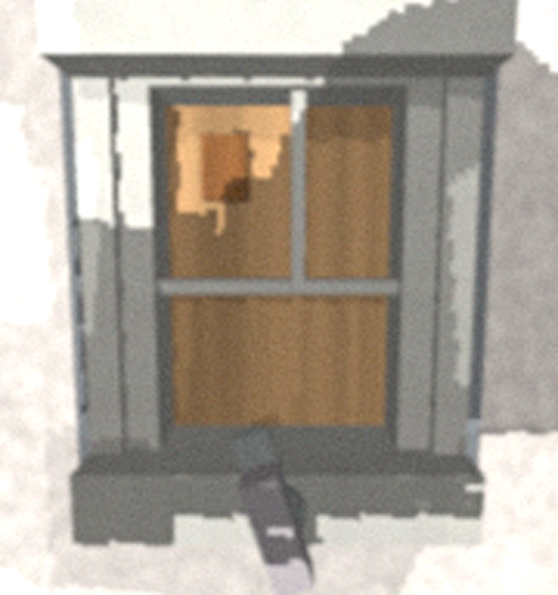

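```bash
python3 - <<'E'
from h import *
import pickle
W,o=pickle.load(open("w2.pkl","rb"))
c=lambda u:np.array(u)/3.1+[230,30]
D=[((-44.5,57,110),(42,55)),((-44.5,-57,110),(515,52)),((80.5,57,100),(0,0)),((60.5,-57,100),(75,473)),((60.5,57,100),(483,472)),((80.5,-57,100),(73,543)),((80.5,57,100),(483,544)),
((60.5,-47,68),(120,451)),((60.5,47,68),(433,451)),((60.5,-37,60),(160,451)),((60.5,37,60),(397,451))]
D=[d for d in D if d[1]!=(0,0)]
D[0]=((-44.5,-57,110),(42,55));D[1]=((-44.5,57,110),(515,52))
P=[d[0] for d in D];u=c([d[1] for d in D])
for z in (False,True):
    q,r=fit([(W,P,u)],[.564,-.204,.117,0],z); print(q,np.degrees(q[2]),"\n",r.reshape(-1,2).round(1).tolist())
q,_=fit([(W,P,u)],[.564,-.204,.117,0],False)
loc=lambda uv,z:((onz(W,c(uv),z)-[q[0],q[1],0])@Rz(q[2])*1e3).round(1)
print("bar mid",loc((278,536),.130),"bar ends",loc((258,483),.130),loc((297,590),.130),"tip",loc((250,440),.105))
print("catch axis",Rz(q[2])@[.0705,0,0]+[q[0],q[1],0], "tcp",o["tool_pos"],o["orientation"])
pickle.dump(q,open("model.pkl","wb"))
E
```

```text
[ 0.56581061 -0.2033172   0.12306868] 7.051315924776909 
 [[-1.2, -1.1], [0.4, -0.1], [-1.8, 0.4], [1.1, 0.8], [0.0, 0.6], [-0.1, 0.3], [0.9, 0.5], [0.2, 0.5], [-0.4, -1.1], [0.2, -1.0]]
[ 0.56599654 -0.20321669  0.12308937 -0.00206994] 7.05250140219809 
 [[-0.5, -0.3], [-0.1, 0.6], [-1.3, 0.2], [0.7, 0.5], [0.6, 0.2], [-0.4, -0.2], [1.3, 0.3], [-0.1, 0.3], [-0.0, -1.2], [0.1, -1.2]]
bar mid [6.98e+01 1.00e-01 1.30e+02] bar ends [ 56.3  -4.7 130. ] [ 83.9   4.9 130. ] tip [ 50.1  -7.4 105. ]
catch axis [ 0.6357774  -0.19466275  0.        ] tcp [ 0.63447201 -0.19292222  0.29161155] [ 1.79988413e+02 -4.13343311e-02 -1.72890902e+02]
```

```bash
python3 d.py 635.8 -194.7 170 -153.5
```

```text
share [-0.0019 -0.0044  0.1532] turn -0.2144 | pos [ 633.9 -191.4  292.6] [ 1.7999e+02  2.0000e-02 -1.7280e+02] j [  0.  19.  -1.  -0. -70. -83.] t 4.2333 F [ 0.4 -0.2 -0. ]
```

Call:
{"method": "send_rows", "body": {
  "deltas": [
    [[0, 0, 0], -0.214],
    [[0, 0, 0], -0.214],
    [[0, 0, 0], -0.214],
    [[0, 0, 0], -0.214],
    [[0, 0, 0], -0.214]
  ]
}}

```text
clock: 4.65
tool_pos: [0.634, -0.1917, 0.2929]
orientation: [-180.0, 0.1, -153.7]
force: [0.9, -0.6, 0.3]
opening: 0.0874
gripper_force: 0.0
```

```bash
for i in 1 2; do python3 d.py 635.8 -194.7 170 -153.5; done; python3 - <<'E'
from plant import ctrl
import numpy as np
A=[]
for i in range(6):
    ctrl.snapshot("wrist"); A.append(ctrl.get_obs()["tool_pos"]*1e3)
print(np.round(A,1))
E
```

```text
share [-0.0004 -0.0044  0.1536] turn -0.0024 | pos [ 634.  -191.7  292.9] [-1.7998e+02  5.0000e-02 -1.5372e+02] j [  0.  19.  -1.  -0. -70. -64.] t 4.65 F [ 0.9 -0.6  0.3]
share [-0.0004 -0.0044  0.1536] turn -0.0024 | pos [ 634.  -191.7  292.9] [-1.7998e+02  5.0000e-02 -1.5372e+02] j [  0.  19.  -1.  -0. -70. -64.] t 4.65 F [ 0.9 -0.6  0.3]
[[ 634.  -191.9  292.8]
 [ 634.  -192.2  292.6]
 [ 634.1 -192.4  292.5]
 [ 634.1 -192.6  292.4]
 [ 634.1 -192.8  292.3]
 [ 634.1 -192.9  292.2]]
```

Call:
{"method": "send_rows", "body": {
  "deltas": [
    [[-0.001, -0.003, 0.04], 0],
    [[-0.001, -0.003, 0.09], 0],
    [[-0.001, -0.003, 0.13], 0],
    [[-0.001, -0.003, 0.145], 0],
    [[-0.001, -0.003, 0.152], 0]
  ]
}}

```text
clock: 5.37
tool_pos: [0.6348, -0.1949, 0.168]
orientation: [179.9, -0.2, -153.7]
force: [-0.2, -0.0, 0.1]
opening: 0.0877
gripper_force: 0.0
```

```bash
python3 d.py 635.8 -194.7 170 -153.5; python3 - <<'E'
from plant import ctrl
from h import *
W=ctrl.snapshot("wrist"); o=ctrl.get_obs()
cv2.imwrite("pics/w3.png",W["color"][150:400,200:460,::-1])
for t in ("catch_grip","catch"): print(t,[(round(d["conf"],2),round(d["xy"][0]*640),round(d["xy"][1]*400)) for d in ctrl.boxes_of(W,t)])
m=ctrl.cut_out(W,"catch")
if m: ys,xs=np.where(m[0]["pixels"]); print(xs.min(),xs.max(),ys.min(),ys.max())
print(proj(W,[[.6358,-.1947,.118],[.6358,-.1947,.130]]))
E
```

```text
share [-0.0012 -0.0003 -0.0025] turn -0.0023 | pos [ 634.8 -194.9  168. ] [ 179.88   -0.23 -153.7 ] j [ -0.  25.  -9.  -0. -56. -63.] t 5.3667 F [-0.2 -0.   0.1]
catch_grip [(0.92, 315, 246)]
catch [(0.93, 314, 248)]
301 333 207 314
[[318.557633   269.59174877]
 [318.44045886 282.38772273]]
```

Call:
{"method": "send_rows", "body": {
  "deltas": [
    [[0, 0, 0], 0],
    [[0, 0, 0], 0],
    [[0, 0, 0], 0],
    [[0, 0, 0], 0],
    [[0, 0, 0], 0]
  ],
  "gripper": 0
}}

```text
clock: 5.98
tool_pos: [0.636, -0.1949, 0.171]
orientation: [-180.0, 0.0, -153.7]
force: [-0.2, 0.6, -0.1]
opening: 0.0601
gripper_force: 0.0
```

Call:
{"method": "send_rows", "body": {
  "deltas": [
    [[0, 0, 0], 0],
    [[0, 0, 0], 0],
    [[0, 0, 0], 0],
    [[0, 0, 0], 0],
    [[0, 0, 0], 0]
  ]
}}

```text
clock: 6.4
tool_pos: [0.6359, -0.1949, 0.1705]
orientation: [180.0, -0.0, -153.7]
force: [-1.1, -0.7, -1.0]
opening: 0.0264
gripper_force: 0.0
```

Call:
{"method": "send_rows", "body": {
  "deltas": [
    [[0, 0, 0], 0],
    [[0, 0, 0], 0],
    [[0, 0, 0], 0],
    [[0, 0, 0], 0],
    [[0, 0, 0], 0]
  ]
}}

```text
clock: 6.82
tool_pos: [0.6365, -0.1956, 0.1715]
orientation: [-179.9, 0.1, -153.7]
force: [0.2, -4.5, 4.3]
opening: 0.0097
gripper_force: 61.0
```

Call:
{"method": "send_rows", "body": {
  "deltas": [
    [[0, 0, 0], -0.07],
    [[0, 0, 0], -0.14],
    [[0, 0, 0], -0.21],
    [[0, 0, 0], -0.28],
    [[0, 0, 0], -0.35]
  ]
}}

```text
clock: 7.23
tool_pos: [0.6363, -0.1954, 0.1715]
orientation: [-179.9, -0.0, -121.9]
force: [-0.7, -3.3, 5.8]
opening: 0.0098
gripper_force: 61.0
```

Call:
{"method": "send_rows", "body": {
  "deltas": [
    [[0, 0, 0], -0.07],
    [[0, 0, 0], -0.14],
    [[0, 0, 0], -0.21],
    [[0, 0, 0], -0.28],
    [[0, 0, 0], -0.35]
  ]
}}

```text
clock: 7.65
tool_pos: [0.6362, -0.1953, 0.1715]
orientation: [-179.9, -0.0, -90.3]
force: [-1.3, -3.7, 6.3]
opening: 0.0102
gripper_force: 60.8
```

Call:
{"method": "send_rows", "body": {
  "deltas": [
    [[0, 0, 0], -0.04],
    [[0, 0, 0], -0.08],
    [[0, 0, 0], -0.08],
    [[0, 0, 0], -0.08],
    [[0, 0, 0], -0.08]
  ]
}}

```text
clock: 8.07
tool_pos: [0.6361, -0.1953, 0.1715]
orientation: [-180.0, -0.0, -83.5]
force: [-1.0, -3.8, 6.6]
opening: 0.01
gripper_force: 60.8
```

Call:
{"method": "send_rows", "body": {
  "deltas": [
    [[0, 0, 0], 0],
    [[0, 0, 0], 0],
    [[0, 0, 0], 0],
    [[0, 0, 0], 0],
    [[0, 0, 0], 0]
  ],
  "gripper": 0.5
}}

```text
clock: 8.48
tool_pos: [0.6353, -0.1945, 0.1697]
orientation: [179.9, 0.0, -83.5]
force: [0.3, 0.0, 0.4]
opening: 0.0374
gripper_force: 0.0
```

```bash
python3 d.py 510 170 300 -167
```

```text
share [-0.4705  0.1038 -0.1628] turn 0.928 | pos [ 635.3 -194.5  169.7] [ 1.7991e+02  5.0000e-02 -8.3480e+01] j [ -0.  25.  -9.  -0. -56.   7.] t 8.4833 F [0.3 0.  0.4]
```

```bash
python3 d.py 625 205 290 -167
```

```text
share [-0.4976 -0.0439 -0.1503] turn 0.928 | pos [ 635.3 -194.5  169.7] [ 1.7991e+02  5.0000e-02 -8.3480e+01] j [ -0.  25.  -9.  -0. -56.   7.] t 8.4833 F [0.3 0.  0.4]
```

Call:
{"method": "send_rows", "body": {
  "deltas": [
    [[0, 0, -0.05], 0],
    [[0, 0, -0.1], 0.08],
    [[-0.05, 0, -0.13], 0.16],
    [[-0.1, -0.01, -0.15], 0.24],
    [[-0.15, -0.015, -0.15], 0.32]
  ],
  "gripper": 1
}}

```text
clock: 8.9
tool_pos: [0.6351, -0.0815, 0.2936]
orientation: [-179.8, 0.1, -112.1]
force: [1.5, 0.9, -0.7]
opening: 0.0706
gripper_force: 0.0
```

```bash
python3 d.py 625 205 290 -167
```

```text
share [-0.327   0.1465  0.0045] turn 0.6099 | pos [635.1 -81.5 293.6] [-1.7975e+02  1.1000e-01 -1.1211e+02] j [ 10.  17.  -4.   0. -69. -32.] t 8.9 F [ 1.5  0.9 -0.7]
```

Call:
{"method": "send_rows", "body": {
  "deltas": [
    [[-0.33, 0.146, 0.002], 0.61],
    [[-0.33, 0.146, 0.002], 0.61],
    [[-0.33, 0.146, 0.002], 0.61],
    [[-0.33, 0.146, 0.002], 0.61],
    [[-0.33, 0.146, 0.002], 0.61]
  ]
}}

```text
clock: 9.32
tool_pos: [0.6258, 0.1201, 0.2885]
orientation: [180.0, -0.1, -146.4]
force: [1.6, -0.3, 0.6]
opening: 0.0874
gripper_force: 0.0
```

```bash
python3 d.py 625 205 290 -167
```

```text
share [-0.0579  0.089  -0.0018] turn 0.2287 | pos [625.8 120.1 288.5] [ 1.7997e+02 -5.0000e-02 -1.4642e+02] j [ 28.  17.  -5.  -0. -68. -85.] t 9.3167 F [ 1.6 -0.3  0.6]
```

Call:
{"method": "send_rows", "body": {
  "deltas": [
    [[-0.058, 0.089, 0], 0.229],
    [[-0.058, 0.089, 0], 0.229],
    [[-0.058, 0.089, 0], 0.229],
    [[-0.058, 0.089, 0], 0.229],
    [[-0.058, 0.089, 0], 0.229]
  ]
}}

```text
clock: 9.73
tool_pos: [0.625, 0.2035, 0.2882]
orientation: [-180.0, -0.1, -166.4]
force: [-0.5, -1.1, 0.2]
opening: 0.0878
gripper_force: 0.0
```

```bash
python3 - <<'E'
from plant import ctrl
from h import *
import pickle
W=ctrl.snapshot("wrist"); o=ctrl.get_obs(); pickle.dump((W,o),open("w4.pkl","wb"))
print(o["tool_pos"],o["orientation"])
for t in ("roof","roof_lantern","stand"): print(t,[(round(d["conf"],2),round(d["xy"][0]*640),round(d["xy"][1]*400)) for d in ctrl.boxes_of(W,t)])
crop(W,(220,20,440,220),2.9,"pics/w4.png")
q=pickle.load(open("model.pkl","rb"))
E
```

```text
[0.62515719 0.20267306 0.28846717] [-1.79982452e+02 -6.80878374e-02 -1.66463489e+02]
roof [(0.97, 420, 8), (0.9, 400, 309), (0.83, 309, 133)]
roof_lantern [(0.78, 401, 310), (0.71, 422, 7), (0.56, 308, 137), (0.47, 258, 150), (0.23, 234, 258)]
stand [(0.88, 305, 190)]
```

View pics/w4.png

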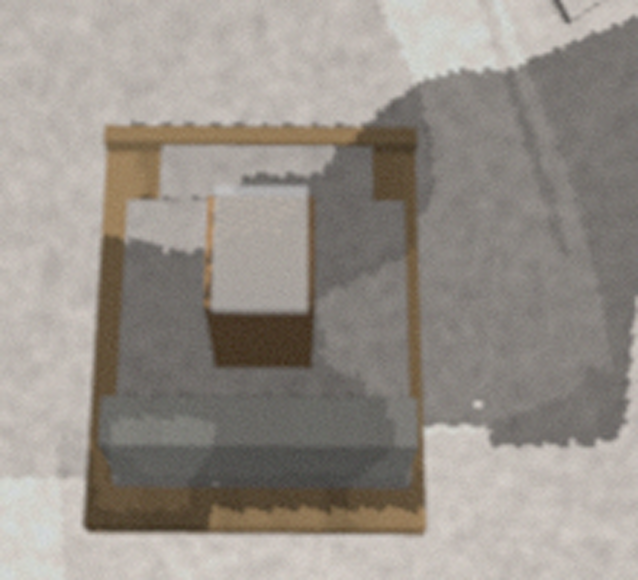

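```bash
python3 - <<'E'
from h import *
import pickle
W,o=pickle.load(open("w4.pkl","rb"))
D=[((-12,-15,46),(212,188)),((-12,15,46),(309,186)),((22,-15,46),(207,312)),((22,15,46),(311,312)),
((45,-43,38),(100,398)),((45,43,38),(415,398)),((59,-43,38),(105,446)),((59,43,38),(417,444)),((59,-43,0),(112,487)),((59,43,0),(410,487)),
((-37,-45,6),(126,200)),((-37,45,6),(404,200))]
P=np.array([d[0] for d in D])/1e3;u=np.array([d[1] for d in D])/2.9+[220,20]
def Rt(yaw,p): return Rz(yaw)@np.array([[np.cos(p),0,-np.sin(p)],[0,1,0],[np.sin(p),0,np.cos(p)]])
def f(q): return (proj(W,P@Rt(q[2],q[4]).T+[q[0],q[1],q[3]])-u).ravel()
for free in (0,1):
    g=(lambda q:f(q)) if free else (lambda q:f([q[0],q[1],q[2],.056,np.radians(30)]))
    r=least_squares(g,[.58,.19,.23,.056,np.radians(30)],loss="soft_l1"); q=r.x
    print(q[:2],np.degrees(q[2]),q[3],np.degrees(q[4]),"\n",g(q).reshape(-1,2).round(1).tolist())
    if not free: q[3]=.056;q[4]=np.radians(30)
    print("lantern",Rt(q[2],q[4])@[.005,0,.031]+[q[0],q[1],q[3]])
E
```

```text
[0.57478945 0.18271979] 13.57385618637964 0.056 29.999999999999996 
 [[-2.1, 2.6], [1.6, 3.3], [-1.3, -2.0], [1.1, -2.0], [0.2, -0.3], [0.8, -0.4], [-2.4, -0.1], [0.7, 0.6], [3.3, 0.3], [-2.2, 0.3], [-0.1, -0.1], [-0.3, -0.2]]
lantern [0.56393157 0.18009823 0.08534679]
[0.57471845 0.18268599] 13.578583541960958 0.054756979628591024 29.59395726571973 
 [[-2.0, 2.9], [1.5, 3.5], [-1.2, -1.7], [1.1, -1.7], [0.5, -0.2], [0.5, -0.2], [-2.0, 0.0], [0.4, 0.7], [3.6, 0.1], [-2.4, 0.0], [0.0, -0.3], [-0.5, -0.3]]
lantern [0.56406323 0.18011243 0.08418219]
```

```bash
python3 d.py 564 180.1 132 -166.4
```

```text
share [ 0.0811 -0.0087  0.1963] turn -0.0028 | pos [625.5 201.8 289. ] [-1.8000e+02 -1.0000e-02 -1.6665e+02] j [  35.   19.   -2.   -0.  -69. -111.] t 9.9333 F [-0.4  0.3  0. ]
```

Call:
{"method": "send_rows", "body": {
  "deltas": [
    [[0.04, -0.005, 0.03], 0],
    [[0.081, -0.009, 0.07], 0],
    [[0.081, -0.009, 0.11], 0],
    [[0.081, -0.009, 0.14], 0],
    [[0.081, -0.009, 0.14], 0]
  ]
}}

```text
clock: 10.35
tool_pos: [0.5614, 0.1787, 0.1726]
orientation: [-179.9, -0.4, -166.7]
force: [-0.7, -0.3, -0.9]
opening: 0.0873
gripper_force: 0.0
```

```bash
python3 - <<'E'
from plant import ctrl
import numpy as np
A=[]
for i in range(8):
    ctrl.snapshot("wrist"); o=ctrl.get_obs(); A.append([*(o["tool_pos"]*1e3),o["orientation"][2]])
print(np.round(A,1)[::2],np.mean(A,0))
E
python3 d.py 564 180.1 132 -166.4
```

```text
[[ 563.1  179.6  175.4 -166.7]
 [ 565.2  181.1  178.5 -166.7]
 [ 565.4  181.5  179.  -166.7]
 [ 565.   181.6  178.6 -166.7]] [ 564.84885654  181.08724712  178.1144548  -166.67864976]
share [ 0.0014 -0.0015  0.0579] turn -0.0031 | pos [564.8 181.5 178.3] [ 1.7995e+02  1.2000e-01 -1.6668e+02] j [  37.   18.  -19.    0.  -53. -113.] t 10.75 F [ 0.3 -0.2 -0.2]
```

Call:
{"method": "send_rows", "body": {
  "deltas": [
    [[0.001, -0.0015, 0.02], -0.003],
    [[0.001, -0.0015, 0.04], -0.003],
    [[0.001, -0.0015, 0.053], -0.003],
    [[0.001, -0.0015, 0.058], -0.003],
    [[0.001, -0.0015, 0.058], -0.003]
  ]
}}

```text
clock: 11.17
tool_pos: [0.5633, 0.1797, 0.1298]
orientation: [-180.0, -0.1, -166.4]
force: [0.2, 0.2, 0.2]
opening: 0.0879
gripper_force: 0.0
```

Call:
{"method": "send_rows", "body": {
  "deltas": [
    [[0, 0, 0], 0],
    [[0, 0, 0], 0],
    [[0, 0, 0], 0],
    [[0, 0, 0], 0],
    [[0, 0, 0], 0]
  ],
  "gripper": 0
}}

```text
clock: 11.58
tool_pos: [0.5637, 0.18, 0.1311]
orientation: [180.0, 0.0, -166.4]
force: [0.1, -0.2, 0.4]
opening: 0.0599
gripper_force: 0.0
```

Call:
{"method": "send_rows", "body": {
  "deltas": [
    [[0, 0, 0], 0],
    [[0, 0, 0], 0],
    [[0, 0, 0], 0],
    [[0, 0, 0], 0],
    [[0, 0, 0], 0]
  ]
}}

```text
clock: 12.0
tool_pos: [0.5636, 0.1798, 0.1306]
orientation: [-180.0, 0.0, -166.4]
force: [1.1, 0.6, -0.3]
opening: 0.0299
gripper_force: 30.0
```

```bash
python3 d.py 564 180.1 132 -166.4
```

```text
share [-0.0005  0.0002 -0.0017] turn -0.0002 | pos [563.6 179.8 130.6] [-180.      0.   -166.42] j [  37.   21.  -21.    0.  -47. -113.] t 12.0 F [ 1.1  0.6 -0.3]
```

Call:
{"method": "send_rows", "body": {
  "deltas": [
    [[0, 0, -0.01], 0],
    [[0, 0, -0.03], 0],
    [[0, 0, -0.06], 0],
    [[0, 0, -0.09], 0],
    [[0, 0, -0.12], 0]
  ]
}}

```text
clock: 12.42
tool_pos: [0.5631, 0.1796, 0.2276]
orientation: [-180.0, -0.1, -166.4]
force: [1.2, 0.8, -1.9]
opening: 0.0295
gripper_force: 30.0
```

```bash
python3 d.py 565.5 -203.3 250 -172.95
```

```text
share [ 0.1094 -0.4659 -0.028 ] turn 0.0726 | pos [563.1 179.6 227.6] [-1.7998e+02 -8.0000e-02 -1.6642e+02] j [  37.   16.  -15.   -0.  -59. -113.] t 12.4167 F [ 1.2  0.8 -1.9]
```

Call:
{"method": "send_rows", "body": {
  "deltas": [
    [[0.005, -0.02, -0.02], 0.01],
    [[0.014, -0.06, -0.028], 0.02],
    [[0.024, -0.1, -0.028], 0.03],
    [[0.033, -0.14, -0.028], 0.05],
    [[0.042, -0.18, -0.028], 0.07]
  ]
}}

```text
clock: 12.83
tool_pos: [0.5641, 0.0307, 0.2495]
orientation: [180.0, -0.0, -172.8]
force: [0.4, 0.7, -3.3]
opening: 0.0297
gripper_force: 30.0
```

```bash
python3 d.py 565.5 -203.3 250 -172.95
```

```text
share [ 0.0351 -0.2905 -0.0006] turn 0.0021 | pos [564.1  30.7 249.5] [ 1.7998e+02 -1.0000e-02 -1.7276e+02] j [  23.   12.  -17.   -0.  -61. -106.] t 12.8333 F [ 0.4  0.7 -3.3]
```

Call:
{"method": "send_rows", "body": {
  "deltas": [
    [[0.005, -0.04, 0], 0],
    [[0.01, -0.08, 0], 0],
    [[0.0145, -0.12, 0], 0],
    [[0.0195, -0.16, 0], 0],
    [[0.024, -0.2, 0], 0]
  ]
}}

```text
clock: 13.25
tool_pos: [0.5653, -0.1306, 0.2492]
orientation: [180.0, -0.0, -172.7]
force: [0.4, -0.2, -2.5]
opening: 0.0296
gripper_force: 30.0
```

Call:
{"method": "send_rows", "body": {
  "deltas": [
    [[0.004, -0.03, 0], 0],
    [[0.007, -0.06, 0], 0],
    [[0.009, -0.08, 0], 0],
    [[0.01, -0.085, 0], 0],
    [[0.01, -0.085, 0], 0]
  ]
}}

```text
clock: 13.67
tool_pos: [0.5661, -0.1986, 0.2488]
orientation: [180.0, -0.1, -172.8]
force: [0.2, 0.1, -3.3]
opening: 0.0297
gripper_force: 30.0
```

```bash
python3 - <<'E'
from plant import ctrl
from h import *
import pickle
for i in range(6): S=ctrl.snapshot("side")
T=ctrl.snapshot("top");W=ctrl.snapshot("wrist"); o=ctrl.get_obs(); pickle.dump((W,S,T,o),open("w5.pkl","wb"))
cv2.imwrite("pics/w5.png",np.hstack([W["color"][:,120:520,::-1], cv2.resize(S["color"][100:240,250:390,::-1],(400,400),interpolation=2)]))
E
python3 d.py 565.5 -203.3 225 -172.95
```

```text
share [ 0.0027 -0.0078  0.0302] turn 0.0033 | pos [ 566.8 -196.9  249.1] [ 1.8000e+02  1.0000e-02 -1.7265e+02] j [ -1.  15. -13.  -0. -62. -82.] t 14.0667 F [ 0.  0. -2.]
```

View pics/w5.png

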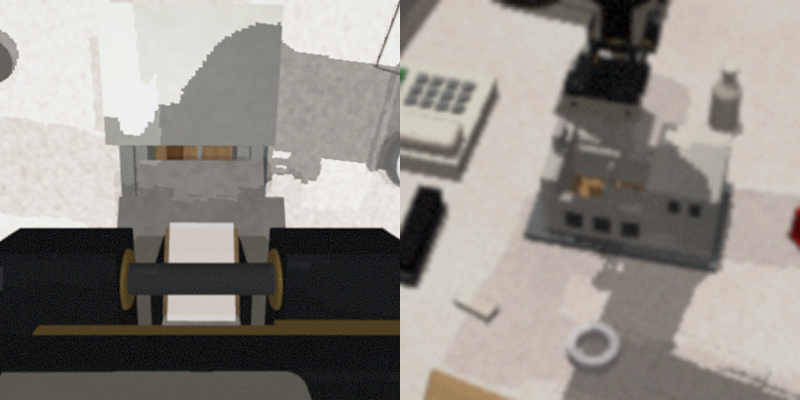

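```bash
python3 - <<'E'
from h import *
import pickle
W,S,T,o=pickle.load(open("w5.pkl","rb")); q=pickle.load(open("model.pkl","rb"))
print("lip pred",proj(W,np.array([(-44.5,-57,110),(-44.5,57,110)])/1e3@Rz(q[2]).T+[q[0],q[1],0]).round(1))
g=o["tool_pos"]-[0,0,.047]; yaw=np.radians(o["orientation"][2]+180)
P=np.array([(-59,-35,4),(-59,35,4),(-37,-45,6),(-37,45,6)])/1e3
for a in (26,28,30,32):
    p=np.radians(a);R=Rz(yaw)@np.array([[np.cos(p),0,-np.sin(p)],[0,1,0],[np.sin(p),0,np.cos(p)]])
    print(a,proj(W,(P-[.0042,0,.0303])@R.T+g).round(0).tolist())
gr=cv2.cvtColor(W["color"],cv2.COLOR_RGB2GRAY).astype(int)
print("col300 rows140-210",gr[136:210:2,345].tolist()); 
for r in (170,205): print(r,gr[r,228:270:2].tolist(),gr[r,376:420:2].tolist())
E
```

```text
lip pred [[225.6 144.8]
 [395.5 145.6]]
26 [[256.0, 154.0], [382.0, 154.0], [236.0, 192.0], [403.0, 192.0]]
28 [[257.0, 157.0], [382.0, 157.0], [236.0, 194.0], [402.0, 194.0]]
30 [[258.0, 160.0], [381.0, 160.0], [237.0, 197.0], [402.0, 197.0]]
32 [[258.0, 163.0], [380.0, 163.0], [237.0, 199.0], [401.0, 199.0]]
col300 rows140-210 [137, 136, 142, 140, 138, 105, 105, 103, 105, 109, 101, 91, 107, 123, 124, 126, 128, 128, 126, 131, 130, 132, 129, 128, 127, 128, 127, 128, 129, 130, 113, 127, 115, 112, 114, 114, 114]
170 [217, 219, 220, 221, 215, 219, 180, 130, 133, 133, 131, 131, 134, 106, 107, 129, 131, 124, 126, 126, 125] [125, 131, 130, 122, 85, 91, 135, 144, 154, 155, 157, 161, 157, 158, 167, 158, 144, 135, 139, 142, 160, 160]
205 [218, 223, 226, 226, 214, 163, 113, 110, 116, 111, 116, 109, 109, 111, 112, 119, 115, 111, 111, 110, 111] [114, 112, 114, 118, 112, 115, 113, 116, 114, 115, 114, 110, 114, 104, 179, 228, 226, 223, 219, 221, 218, 223]
```

```bash
python3 - <<'E'
from h import *
import pickle
W,S,T,o=pickle.load(open("w5.pkl","rb")); q=pickle.load(open("model.pkl","rb"))
gr=cv2.cvtColor(W["color"],cv2.COLOR_RGB2GRAY).astype(int)
for r in (100,138): print(r,gr[r,210:240].tolist(),gr[r,385:412].tolist())
print(proj(W,np.array([(-44.5,-57,110),(-44.5,57,110),(-70,-57,110),(-70,57,110),(-44.5,-47,68),(-44.5,47,68)])/1e3@Rz(q[2]).T+[q[0],q[1],0]).round(1))
r=175
print(gr[148:160,225:275:2].tolist()[::4]); print(gr[152,370:410].tolist())
E
```

```text
100 [238, 239, 238, 231, 226, 222, 223, 222, 221, 221, 222, 224, 229, 236, 238, 237, 239, 237, 237, 239, 238, 240, 240, 238, 240, 239, 240, 240, 240, 237] [132, 135, 134, 132, 137, 134, 135, 128, 134, 131, 131, 133, 146, 154, 163, 162, 166, 164, 162, 157, 157, 155, 153, 155, 155, 153, 152]
138 [227, 227, 227, 228, 226, 224, 224, 224, 224, 225, 223, 225, 223, 222, 214, 186, 160, 164, 163, 162, 162, 163, 162, 166, 164, 163, 161, 164, 164, 162] [135, 131, 139, 136, 135, 131, 135, 133, 131, 138, 145, 160, 164, 163, 169, 171, 166, 168, 165, 164, 167, 159, 159, 160, 161, 158, 158]
[[225.6 144.8]
 [395.5 145.6]
 [223.  105.3]
 [397.9 106.2]
 [252.6 139.6]
 [371.6 140.2]]
[[224, 225, 224, 217, 214, 218, 218, 168, 132, 132, 132, 136, 135, 139, 99, 113, 137, 138, 134, 136, 135, 104, 87, 85, 84], [221, 223, 217, 223, 225, 227, 224, 183, 129, 130, 135, 139, 135, 138, 106, 106, 129, 131, 136, 136, 138, 113, 89, 82, 90], [223, 220, 209, 220, 228, 228, 230, 188, 131, 133, 133, 135, 135, 134, 109, 104, 132, 132, 133, 134, 136, 114, 84, 86, 84]]
[105, 122, 136, 136, 136, 135, 136, 131, 133, 132, 134, 134, 127, 111, 101, 93, 98, 119, 147, 156, 162, 155, 170, 220, 233, 233, 235, 232, 232, 234, 235, 238, 230, 220, 215, 217, 215, 210, 206, 211]
```

Call:
{"method": "send_rows", "body": {
  "deltas": [
    [[0.0027, -0.0089, 0.01], 0.0033],
    [[0.0027, -0.0089, 0.025], 0.0033],
    [[0.0027, -0.0089, 0.031], 0.0033],
    [[0.0027, -0.0089, 0.031], 0.0033],
    [[0.0027, -0.0089, 0.031], 0.0033]
  ]
}}

```text
clock: 14.48
tool_pos: [0.5653, -0.2051, 0.2237]
orientation: [180.0, -0.1, -173.0]
force: [-0.7, 0.2, -1.5]
opening: 0.0299
gripper_force: 30.0
```

```bash
cat > chk.py <<'E'
from plant import ctrl
from h import *
import pickle,sys
# settle, then report roof vs model in wrist picture; args: TCP target in model coords mm x,y + TCP z
for i in range(4): W=ctrl.snapshot("wrist")
o=ctrl.get_obs(); q=pickle.load(open("model.pkl","rb"))
m=(o["tool_pos"]-[q[0],q[1],0])@Rz(q[2])*1e3
print("TCP in model",m.round(1),"yaw rel",round((o["orientation"][2]-np.degrees(q[2]))%360-180,2),"F",o["force"].round(1),"M",o["moment"].round(2),"t",o["clock"])
gr=cv2.cvtColor(W["color"],cv2.COLOR_RGB2GRAY)
pickle.dump((W,o),open("last.pkl","wb"))
E
python3 chk.py
```

```text
TCP in model [-2.000e-01 -1.700e+00  2.248e+02] yaw rel -0.05 F [-0.9  0.1 -2.1] M [ 0.15 -0.11 -0.  ] t 14.6833
```

Call:
{"method": "send_rows", "body": {
  "deltas": [
    [[0, 0.0005, 0.015], 0],
    [[0, 0.0005, 0.03], 0],
    [[0, 0.0005, 0.045], 0],
    [[0, 0.0005, 0.056], 0],
    [[0, 0.0005, 0.056], 0]
  ]
}}

```text
clock: 15.1
tool_pos: [0.5645, -0.2044, 0.1777]
orientation: [180.0, -0.1, -173.0]
force: [-0.1, 0.2, -2.7]
opening: 0.0296
gripper_force: 30.0
```

```bash
python3 chk.py
```

```text
TCP in model [ -0.   -1.3 180.3] yaw rel -0.05 F [ 0.5 -0.2 -2.6] M [ 0.07 -0.14  0.04] t 15.3
```

Call:
{"method": "send_rows", "body": {
  "deltas": [
    [[0, 0.0005, 0.005], 0],
    [[0, 0.0005, 0.01], 0],
    [[0, 0.0005, 0.0145], 0],
    [[0, 0.0005, 0.0165], 0],
    [[0, 0.0005, 0.0165], 0]
  ]
}}

```text
clock: 15.72
tool_pos: [0.565, -0.2041, 0.1655]
orientation: [180.0, -0.1, -173.0]
force: [-0.3, 0.5, -1.9]
opening: 0.0298
gripper_force: 30.0
```

```bash
python3 chk.py
```

```text
TCP in model [ -0.4  -0.8 166.3] yaw rel -0.06 F [-0.2 -0.3 -2.7] M [ 0.08 -0.12  0.01] t 15.9167
```

Call:
{"method": "send_rows", "body": {
  "deltas": [
    [[0.004, 0, 0], 0],
    [[0.009, 0, 0], 0],
    [[0.014, 0, 0], 0],
    [[0.018, 0, 0], 0],
    [[0.0215, 0, 0], 0]
  ]
}}

```text
clock: 16.33
tool_pos: [0.5479, -0.2063, 0.1663]
orientation: [-180.0, 0.0, -173.0]
force: [4.2, 0.1, -5.8]
opening: 0.0299
gripper_force: 30.0
```

```bash
python3 chk.py
```

```text
TCP in model [-17.9  -0.8 166.2] yaw rel -0.07 F [ 1.4 -0.  -3.5] M [ 0.08 -0.26  0.01] t 16.5333
```

Call:
{"method": "send_rows", "body": {
  "deltas": [
    [[-0.002, 0, 0.0025], 0],
    [[-0.004, 0, 0.005], 0],
    [[-0.0063, 0, 0.007], 0],
    [[-0.0085, 0, 0.009], 0],
    [[-0.0105, 0, 0.011], 0]
  ]
}}

```text
clock: 16.95
tool_pos: [0.5574, -0.2052, 0.1582]
orientation: [-180.0, 0.1, -173.0]
force: [-0.4, 1.5, 6.3]
opening: 0.0302
gripper_force: 30.0
```

```bash
python3 chk.py
```

```text
TCP in model [ -8.4  -0.8 158. ] yaw rel -0.03 F [0.7 0.8 5.2] M [ 0.69 -0.18 -0.09] t 17.15
```

```bash
python3 chk.py; python3 - <<'E'
from h import *
import pickle
W,o=pickle.load(open("last.pkl","rb")); q=pickle.load(open("model.pkl","rb"))
g=o["tool_pos"]-[0,0,.047]; yaw=np.radians(o["orientation"][2]+180)
P=np.array([(-37,-45,6),(-37,45,6),(-10,-45,6),(-10,45,6),(20,-45,6),(20,45,6)])/1e3
for a in (20,25):
    p=np.radians(a);R=Rz(yaw)@np.array([[np.cos(p),0,-np.sin(p)],[0,1,0],[np.sin(p),0,np.cos(p)]])
    print(a,proj(W,(P-[.0042,0,.0303])@R.T+g).round(1).tolist())
M=lambda P:proj(W,np.array(P)/1e3@Rz(q[2]).T+[q[0],q[1],0]).round(1).tolist()
print("lip",M([(-44.5,-57,110),(-44.5,57,110)]),"kerb in",M([(-30,-47,68),(-30,47,68),(-10,-47,68),(-10,47,68)]))
gr=cv2.cvtColor(W["color"],cv2.COLOR_RGB2GRAY).astype(int)
for r in (160,180,195,205): print(r,gr[r,226:262].tolist(),gr[r,380:416].tolist())
E
```

```text
TCP in model [ -8.5  -0.8 158. ] yaw rel -0.04 F [2.5 2.4 5.6] M [ 0.79 -0.58 -0.15] t 17.35
20 [[234.2, 185.9], [405.0, 185.9], [233.0, 237.4], [406.1, 237.4], [231.7, 296.3], [407.4, 296.3]]
25 [[235.7, 191.0], [403.5, 190.9], [233.5, 241.6], [405.7, 241.5], [230.9, 301.0], [408.3, 301.0]]
lip [[185.7, 191.4], [456.7, 191.1]] kerb in [[235.8, 199.3], [406.5, 199.1], [238.2, 233.5], [404.2, 233.3]]
160 [238, 204, 167, 158, 161, 162, 160, 163, 158, 163, 164, 163, 160, 161, 162, 160, 164, 163, 163, 164, 165, 166, 165, 165, 163, 168, 162, 168, 165, 167, 168, 164, 164, 163, 163, 168] [135, 131, 131, 133, 138, 132, 133, 134, 135, 133, 136, 135, 131, 132, 133, 131, 134, 128, 131, 134, 130, 134, 131, 134, 136, 133, 131, 132, 133, 132, 135, 135, 133, 132, 133, 135]
180 [132, 132, 128, 131, 128, 134, 131, 129, 132, 129, 134, 131, 128, 130, 133, 133, 133, 131, 133, 136, 135, 134, 144, 145, 150, 149, 149, 150, 145, 146, 151, 157, 161, 160, 162, 158] [133, 134, 135, 136, 136, 133, 135, 139, 136, 138, 135, 137, 131, 138, 132, 135, 132, 131, 134, 133, 137, 134, 127, 131, 136, 130, 133, 132, 132, 135, 135, 133, 135, 135, 136, 129]
195 [130, 133, 131, 129, 132, 132, 131, 127, 133, 111, 103, 107, 121, 119, 115, 118, 117, 119, 117, 114, 116, 117, 112, 113, 109, 113, 111, 114, 114, 116, 118, 119, 119, 116, 114, 116] [113, 109, 112, 113, 118, 117, 115, 115, 118, 114, 121, 115, 117, 117, 120, 119, 117, 111, 110, 113, 117, 113, 110, 111, 111, 114, 112, 110, 112, 111, 114, 113, 114, 112, 115, 117]
205 [113, 109, 110, 109, 114, 112, 112, 112, 113, 111, 109, 116, 110, 110, 115, 110, 114, 113, 114, 113, 115, 116, 116, 118, 117, 113, 118, 117, 115, 115, 112, 120, 114, 114, 117, 120] [115, 116, 116, 117, 119, 122, 120, 117, 116, 114, 117, 117, 117, 110, 116, 115, 118, 117, 116, 120, 121, 117, 115, 119, 120, 117, 112, 109, 113, 111, 110, 109, 113, 111, 111, 106]
```

```bash
python3 - <<'E'
from h import *
import pickle
W,o=pickle.load(open("last.pkl","rb"))
a=W["color"][140:330,210:430].astype(float); a=np.clip((a-70)*1.9,0,255).astype(np.uint8)
cv2.imwrite("pics/w6.png",cv2.resize(a[...,::-1],None,fx=3.15,fy=3.15,interpolation=cv2.INTER_CUBIC))
E
```

```text
(no output)
```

View pics/w6.png

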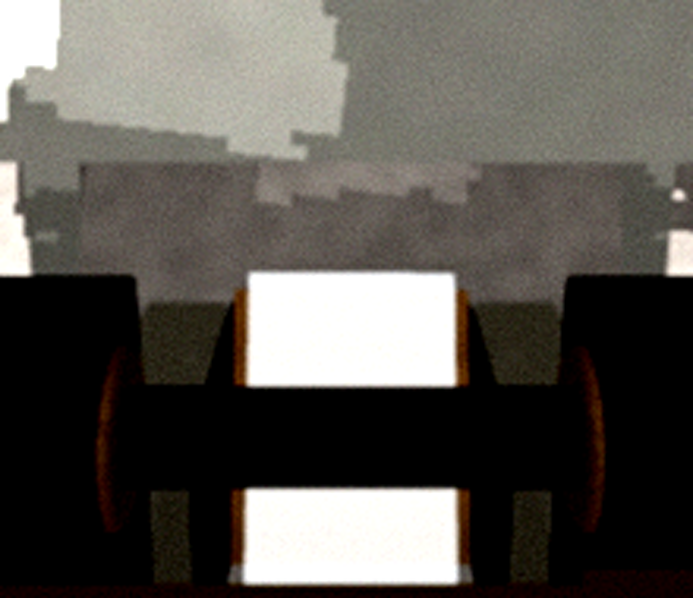

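Call:
{"method": "send_rows", "body": {
  "deltas": [
    [[-0.002, 0, 0.0022], 0],
    [[-0.004, 0, 0.0046], 0],
    [[-0.006, 0, 0.007], 0],
    [[-0.0078, 0, 0.0095], 0],
    [[-0.0093, 0, 0.012], 0]
  ]
}}

```text
clock: 17.77
tool_pos: [0.5654, -0.2043, 0.1488]
orientation: [-180.0, 0.2, -173.0]
force: [3.8, 3.1, 7.3]
opening: 0.0297
gripper_force: 30.0
```

```bash
python3 chk.py
```

```text
TCP in model [ -0.7  -1.  148.4] yaw rel -0.03 F [3.8 0.7 5.1] M [ 0.38 -1.05  0.02] t 17.9667
```

Call:
{"method": "send_rows", "body": {
  "deltas": [
    [[-0.0012, 0, 0.002], 0],
    [[-0.0023, 0, 0.004], 0],
    [[-0.0033, 0, 0.006], 0],
    [[-0.0041, 0, 0.008], 0],
    [[-0.0047, 0, 0.0098], 0]
  ]
}}

```text
clock: 18.38
tool_pos: [0.5692, -0.204, 0.141]
orientation: [-179.9, 0.2, -173.0]
force: [2.8, 2.0, 7.6]
opening: 0.0297
gripper_force: 30.0
```

```bash
python3 chk.py
```

```text
TCP in model [  3.   -1.1 140.7] yaw rel -0.02 F [3.9 0.9 5.5] M [ 0.28 -1.09 -0.05] t 18.5833
```

Call:
{"method": "send_rows", "body": {
  "deltas": [
    [[-0.0004, 0, 0.001], 0],
    [[-0.0007, 0, 0.002], 0],
    [[-0.001, 0, 0.003], 0],
    [[-0.0012, 0, 0.0038], 0],
    [[-0.0012, 0, 0.0045], 0]
  ]
}}

```text
clock: 19.0
tool_pos: [0.5702, -0.204, 0.1374]
orientation: [-179.9, 0.2, -173.0]
force: [4.3, 0.4, 7.7]
opening: 0.0299
gripper_force: 30.0
```

```bash
python3 chk.py
```

```text
TCP in model [  4.1  -1.2 137.3] yaw rel -0.02 F [3.2 0.5 6.5] M [ 0.3  -1.13 -0.02] t 19.2
```

Call:
{"method": "send_rows", "body": {
  "deltas": [
    [[0, 0, 0.0006], 0],
    [[0, 0, 0.0012], 0],
    [[0, 0, 0.0018], 0],
    [[0, 0, 0.0018], 0],
    [[0, 0, 0.0018], 0]
  ]
}}

```text
clock: 19.62
tool_pos: [0.5701, -0.204, 0.1359]
orientation: [-179.9, 0.2, -173.0]
force: [3.7, 0.6, 6.4]
opening: 0.0297
gripper_force: 30.0
```

```bash
python3 chk.py
```

```text
TCP in model [  4.1  -1.2 135.9] yaw rel -0.02 F [4.4 0.7 7.2] M [ 0.19 -1.15 -0.01] t 19.8167
```

```bash
cat > th.py <<'E'
from h import *
import pickle
for f,k in (("w5.pkl",3),("last.pkl",1)):
    D=pickle.load(open(f,"rb")); W=D[0];o=D[k]
    g=o["tool_pos"]-[0,0,.047]; yaw=np.radians(o["orientation"][2]+180)
    gr=cv2.cvtColor(W["color"],cv2.COLOR_RGB2GRAY).astype(float)[:,300:340].mean(1)
    d=np.diff(gr); i=[j for j in range(180,340) if abs(d[j])>25]; print(f,[(j+1,int(d[j])) for j in i])
    for a in (-4,0,4,8,30):
        p=np.radians(a);R=Rz(yaw)@np.array([[np.cos(p),0,-np.sin(p)],[0,1,0],[np.sin(p),0,np.cos(p)]])
        P=np.array([(-14,0,46),(24,0,46)])/1e3
        print(a,proj(W,(P-[.0042,0,.0303])@R.T+g)[:,1].round(1).tolist())
E
python3 th.py
```

```text
w5.pkl [(222, 34), (223, 37), (262, -44), (263, -73), (264, -45), (294, 48), (295, 72), (296, 36), (321, -43), (322, -27)]
-4 [250.3, 331.5]
0 [246.3, 331.5]
4 [242.5, 331.1]
8 [238.9, 330.4]
30 [223.7, 320.5]
last.pkl [(248, 27), (249, 60), (250, 33), (262, -46), (263, -77), (264, -47), (294, 53), (295, 76), (296, 38), (325, -49), (326, -60)]
-4 [250.2, 331.3]
0 [246.2, 331.3]
4 [242.4, 330.9]
8 [238.8, 330.2]
30 [223.6, 320.4]
```

Call:
{"method": "send_rows", "body": {
  "deltas": [
    [[0, 0, 0.0006], 0],
    [[0, 0, 0.0012], 0],
    [[0, 0, 0.0018], 0],
    [[0, 0, 0.0018], 0],
    [[0, 0, 0.0018], 0]
  ]
}}

```text
clock: 20.23
tool_pos: [0.57, -0.204, 0.1344]
orientation: [-179.9, 0.1, -173.0]
force: [3.6, 0.1, 5.4]
opening: 0.0299
gripper_force: 30.0
```

```bash
python3 chk.py; python3 th.py | grep -A2 last; python3 - <<'E'
from h import *
import pickle
W,o=pickle.load(open("last.pkl","rb")); gr=cv2.cvtColor(W["color"],cv2.COLOR_RGB2GRAY).astype(int)
print(gr[254,276:296].tolist(),gr[254,346:368].tolist())
print(gr[170:250:2,320].tolist())
E
```

```text
TCP in model [  4.   -1.2 134.4] yaw rel -0.02 F [ 4.3 -0.3  6.4] M [ 0.19 -1.08  0.02] t 20.4333
last.pkl [(250, 34), (251, 54), (252, 28), (262, -46), (263, -77), (264, -47), (294, 51), (295, 77), (296, 37), (325, -49), (326, -60)]
-4 [250.3, 331.4]
0 [246.3, 331.3]
[91, 70, 35, 25, 13, 39, 79, 87, 88, 100, 141, 187, 209, 210, 211, 209, 208, 205, 213, 210] [208, 207, 212, 211, 210, 212, 207, 212, 208, 191, 139, 100, 86, 94, 67, 33, 8, 28, 49, 78, 89, 91]
[163, 155, 142, 138, 141, 142, 140, 135, 135, 132, 137, 136, 136, 138, 136, 129, 136, 124, 110, 113, 110, 107, 111, 111, 114, 107, 75, 78, 77, 76, 79, 82, 75, 70, 81, 80, 80, 80, 76, 76]
```

Call:
{"method": "send_rows", "body": {
  "deltas": [
    [[-0.0005, 0, 0.0004], 0],
    [[-0.001, 0, 0.0008], 0],
    [[-0.001, 0, 0.0012], 0],
    [[-0.001, 0, 0.0012], 0],
    [[-0.001, 0, 0.0012], 0]
  ]
}}

```text
clock: 20.85
tool_pos: [0.5701, -0.204, 0.1341]
orientation: [-179.9, 0.1, -173.0]
force: [-0.0, 0.6, 13.2]
opening: 0.0301
gripper_force: 30.0
```

```bash
python3 chk.py; python3 th.py | grep -A2 last; python3 - <<'E'
from plant import ctrl
from h import *
import pickle
S=ctrl.snapshot("side");T=ctrl.snapshot("top");q=pickle.load(open("model.pkl","rb"))
pickle.dump((S,T),open("st.pkl","wb"))
for n,p in (("side",S),("top",T)):
    for t in ("roof","catch","catch_grip"): print(n,t,[(round(d["conf"],2),round(d["xy"][0]*640),round(d["xy"][1]*400)) for d in ctrl.boxes_of(p,t)][:5])
    print(proj(p,np.array([(0,0,66),(70.5,0,118)])/1e3@Rz(q[2]).T+[q[0],q[1],0]).round(0).tolist())
E
```

```text
TCP in model [  4.1  -1.2 134.1] yaw rel -0.02 F [-0.7  1.2 12.8] M [ 0.75  0.42 -0.09] t 21.05
last.pkl [(250, 26), (251, 59), (252, 34), (262, -47), (263, -76), (264, -48), (294, 51), (295, 76), (296, 38), (325, -49), (326, -60)]
-4 [250.2, 331.3]
0 [246.2, 331.3]
side roof [(0.87, 410, 187), (0.82, 369, 372), (0.79, 343, 298), (0.78, 204, 295), (0.69, 327, 166)]
side catch [(0.36, 303, 147), (0.15, 364, 139)]
side catch_grip [(0.4, 306, 143), (0.32, 277, 254)]
[[325.0, 160.0], [305.0, 147.0]]
top roof [(0.96, 219, 134), (0.72, 376, 205), (0.7, 202, 271), (0.64, 251, 240), (0.56, 375, 186)]
top catch []
top catch_grip []
[[374.0, 180.0], [373.0, 157.0]]
```

Call:
{"method": "send_rows", "body": {
  "deltas": [
    [[0, 0, 0], 0],
    [[0, 0, 0], 0],
    [[0, 0, 0], 0],
    [[0, 0, 0], 0],
    [[0, 0, 0], 0]
  ],
  "gripper": 0.48
}}

```text
clock: 21.87
tool_pos: [0.569, -0.2037, 0.132]
orientation: [180.0, -0.1, -173.0]
force: [0.6, 0.5, 0.0]
opening: 0.0419
gripper_force: 0.1
```

Call:
{"method": "send_rows", "body": {
  "deltas": [
    [[0, 0, 0], 0],
    [[0, 0, -0.005], 0],
    [[0, 0, -0.015], 0],
    [[0, 0, -0.03], 0],
    [[0, 0, -0.06], 0]
  ]
}}

```text
clock: 22.28
tool_pos: [0.5682, -0.2035, 0.1792]
orientation: [179.9, -0.2, -173.0]
force: [0.1, 0.3, 0.2]
opening: 0.0422
gripper_force: 0.0
```

```bash
python3 d.py 643 -193.9 260 -172.95
```

```text
share [-0.0943  0.0005 -0.101 ] turn -0.0009 | pos [ 568.2 -203.5  179.2] [ 179.93   -0.23 -173.04] j [ -1.  19. -17.  -0. -54. -82.] t 22.2833 F [0.1 0.3 0.2]
```

Call:
{"method": "send_rows", "body": {
  "deltas": [
    [[-0.01, 0, -0.04], 0],
    [[-0.04, 0, -0.08], 0],
    [[-0.08, 0, -0.11], 0],
    [[-0.094, 0, -0.125], 0],
    [[-0.094, 0, -0.125], 0]
  ]
}}

```text
clock: 22.7
tool_pos: [0.6475, -0.1944, 0.2847]
orientation: [-179.9, 0.4, -172.9]
force: [0.0, -0.8, -0.5]
opening: 0.0422
gripper_force: 0.0
```

```bash
python3 chk.py; python3 - <<'E'
from h import *
import pickle
W,o=pickle.load(open("last.pkl","rb")); q=pickle.load(open("model.pkl","rb"))
gr=cv2.cvtColor(W["color"],cv2.COLOR_RGB2GRAY).astype(int)
M=lambda P:proj(W,np.array(P)/1e3@Rz(q[2]).T+[q[0],q[1],0]).round(1)
N={"lip110":(-44.5,20,110),"lip74":(-44.5,20,74),"lant-14":(-14,0,106),"lant24":(24,0,106),"up45":(45,20,98),"up45b":(45,20,66),"up59":(59,20,98),"wall60":(60.5,20,100),"wall80":(80.5,20,100),"lantL":(5,-15,106),"lantR":(5,15,106),"slabL":(35,-45,66),"slabR":(35,45,66),"kerbL":(35,-47,68),"kerbR":(35,47,68),"upL":(52,-43,98),"upR":(52,43,98),"bar":(70.5,0,130),"barl":(70.5,-15,130),"barr":(70.5,15,130)}
for k,v in N.items(): print(k,M([v])[0],end="; ")
print()
def edges(v,t=14):
    d=np.abs(np.convolve(v,[1,1,-1,-1],"valid"))/2
    return [(i+2,int(d[i])) for i in range(1,len(d)-1) if d[i]>t and d[i]>=d[i-1] and d[i]>d[i+1]]
for c in (346,300,320): print("col",c,edges(gr[:225,c-2:c+3].mean(1)))
for y in (int(M([(35,0,66)])[0][1]),int(M([(52,0,98)])[0][1]),int(M([(5,0,106)])[0][1])): print("row",y,[e for e in edges(gr[y-2:y+3].mean(0)) if 220<e[0]<420])
crop(W,(220,20,420,225),2.9,"pics/w7.png")
E
```

```text
TCP in model [ 77.6  -0.7 279.6] yaw rel -0.08 F [-0.  -0.5 -0. ] M [ 0.07 -0.13  0.05] t 22.9
lip110 [348.8  31.5]; lip74 [345.2  41.5]; lant-14 [320.3  78.2]; lant24 [320.4 130.9]; up45 [345.4 156.9]; up45b [342.9 152.2]; up59 [345.1 174.1]; wall60 [345.3 176.4]; wall80 [344.9 200.3]; lantL [300.4 105.1]; lantR [340.4 105. ]; slabL [269.7 141. ]; slabR [371.3 140.8]; kerbL [267.1 141.2]; kerbR [373.9 141. ]; upL [267.3 165.7]; upR [373.7 165.5]; bar [320.6 197.6]; barl [300.1 197.6]; barr [341.1 197.5]; 
col 346 [(32, 95), (42, 24), (51, 15), (152, 26), (157, 25), (174, 25), (177, 24), (200, 64)]
col 300 [(32, 95), (42, 78), (54, 23), (93, 26), (99, 27), (153, 30), (157, 26), (174, 26), (177, 23), (183, 31), (200, 26), (204, 45)]
col 320 [(32, 94), (42, 88), (52, 17), (54, 30), (71, 39), (75, 24), (78, 67), (132, 72), (153, 27), (157, 27), (174, 27), (177, 23), (179, 29), (191, 14), (204, 81)]
row 140 [(252, 90), (256, 44), (266, 19), (269, 20), (372, 20), (374, 18), (382, 19), (385, 45), (389, 46)]
row 165 [(254, 97), (257, 38), (384, 24), (388, 44), (394, 36), (400, 16), (407, 19)]
row 105 [(251, 86), (254, 60), (263, 17), (265, 36), (268, 65), (284, 24), (293, 36), (303, 65), (338, 64), (373, 20), (376, 21), (381, 27), (387, 51), (391, 40)]
```

Call:
{"method": "send_rows", "body": {
  "deltas": [
    [[0, 0, 0], -0.4],
    [[0, 0, 0], -0.4],
    [[0, 0, 0], -0.4],
    [[0, 0, 0], -0.4],
    [[0, 0, 0], -0.4]
  ]
}}

```text
clock: 23.32
tool_pos: [0.6429, -0.1946, 0.2796]
orientation: [179.9, -0.1, -136.9]
force: [-0.7, 0.0, 0.3]
opening: 0.0423
gripper_force: 0.0
```

Call:
{"method": "send_rows", "body": {
  "deltas": [
    [[0, 0, 0], -0.4],
    [[0, 0, 0], -0.4],
    [[0, 0, 0], -0.4],
    [[0, 0, 0], -0.4],
    [[0, 0, 0], -0.4]
  ]
}}

```text
clock: 23.73
tool_pos: [0.6429, -0.1947, 0.2796]
orientation: [179.9, -0.0, -101.1]
force: [-0.9, -0.6, -0.6]
opening: 0.0422
gripper_force: 0.0
```

```bash
python3 chk.py; python3 d.py 635.9 -194.8 170.5 -83.5
```

```text
TCP in model [ 78.1  -0.9 280. ] yaw rel 71.29 F [-1.  -0.5  0.1] M [ 0.06 -0.03 -0.05] t 23.9333
share [0.0021 0.0091 0.1369] turn -0.2018 | pos [ 643.4 -194.6  280. ] [ 1.7994e+02 -1.0000e-02 -1.0166e+02] j [ -0.  21.  -1.  -0. -69. -11.] t 23.9333 F [-1.  -0.5  0.1]
```

Call:
{"method": "send_rows", "body": {
  "deltas": [
    [[0.002, 0.009, 0.01], -0.08],
    [[0.002, 0.009, 0.03], -0.15],
    [[0.002, 0.009, 0.05], -0.202],
    [[0.002, 0.009, 0.065], -0.202],
    [[0.002, 0.009, 0.07], -0.202]
  ]
}}

```text
clock: 24.35
tool_pos: [0.6356, -0.1945, 0.2221]
orientation: [179.8, 0.1, -83.5]
force: [-0.1, -0.4, -0.6]
opening: 0.0423
gripper_force: 0.0
```

```bash
python3 chk.py; python3 d.py 635.9 -194.8 170.5 -83.5
```

```text
TCP in model [ 71.8  -0.3 225.2] yaw rel 89.61 F [-0.3 -0.1  0.7] M [ 0.05 -0.08  0.02] t 24.55
share [-0.0001  0.0016  0.0683] turn 0.0018 | pos [ 637.1 -194.8  225.2] [-1.7997e+02 -3.0000e-02 -8.3340e+01] j [ -0.  22.  -6.   0. -62.   7.] t 24.55 F [-0.3 -0.1  0.7]
```

Call:
{"method": "send_rows", "body": {
  "deltas": [
    [[0, 0.001, 0.02], 0.0018],
    [[0, 0.001, 0.04], 0.0018],
    [[0, 0.001, 0.058], 0.0018],
    [[0, 0.001, 0.068], 0.0018],
    [[0, 0.001, 0.068], 0.0018]
  ]
}}

```text
clock: 24.97
tool_pos: [0.6354, -0.1947, 0.1689]
orientation: [179.9, 0.0, -83.4]
force: [-0.6, -0.0, 0.6]
opening: 0.0418
gripper_force: 0.0
```

Call:
{"method": "send_rows", "body": {
  "deltas": [
    [[0, 0, 0], 0],
    [[0, 0, 0], 0],
    [[0, 0, 0], 0],
    [[0, 0, 0], 0],
    [[0, 0, 0], 0]
  ],
  "gripper": 0
}}

```text
clock: 25.38
tool_pos: [0.6361, -0.1948, 0.1708]
orientation: [-180.0, -0.0, -83.4]
force: [-2.4, -0.1, 2.5]
opening: 0.0143
gripper_force: 11.2
```

Call:
{"method": "send_rows", "body": {
  "deltas": [
    [[0, 0, 0], 0],
    [[0, 0, 0], 0],
    [[0, 0, 0], 0],
    [[0, 0, 0], 0],
    [[0, 0, 0], 0]
  ]
}}

```text
clock: 25.8
tool_pos: [0.636, -0.195, 0.1715]
orientation: [-180.0, -0.0, -83.4]
force: [-3.0, 1.2, 7.1]
opening: 0.0098
gripper_force: 68.1
```

Call:
{"method": "send_rows", "body": {
  "deltas": [
    [[0, 0, 0], 0.07],
    [[0, 0, 0], 0.14],
    [[0, 0, 0], 0.21],
    [[0, 0, 0], 0.28],
    [[0, 0, 0], 0.35]
  ]
}}

```text
clock: 26.22
tool_pos: [0.6364, -0.195, 0.1715]
orientation: [-179.9, -0.0, -115.2]
force: [-0.6, -0.1, 5.2]
opening: 0.0092
gripper_force: 68.0
```

Call:
{"method": "send_rows", "body": {
  "deltas": [
    [[0, 0, 0], 0.07],
    [[0, 0, 0], 0.14],
    [[0, 0, 0], 0.21],
    [[0, 0, 0], 0.28],
    [[0, 0, 0], 0.35]
  ]
}}

```text
clock: 26.63
tool_pos: [0.6368, -0.1953, 0.1715]
orientation: [-179.9, 0.1, -146.7]
force: [0.4, -2.3, 3.4]
opening: 0.01
gripper_force: 68.0
```

Call:
{"method": "send_rows", "body": {
  "deltas": [
    [[0, 0, 0], 0.07],
    [[0, 0, 0], 0.14],
    [[0, 0, 0], 0.21],
    [[0, 0, 0], 0.26],
    [[0, 0, 0], 0.29]
  ]
}}

```text
clock: 27.05
tool_pos: [0.6369, -0.1956, 0.1715]
orientation: [-179.9, 0.1, -172.7]
force: [0.5, -3.8, 4.1]
opening: 0.0099
gripper_force: 67.6
```

```bash
python3 chk.py
```

```text
TCP in model [ 71.5  -1.1 171.5] yaw rel 0.61 F [ 1.8 -4.8  4.6] M [-1.85 -0.54 -0.01] t 27.25
```

Call:
{"method": "send_rows", "body": {
  "deltas": [
    [[0, 0, 0], 0.01],
    [[0, 0, 0], 0.02],
    [[0, 0, 0], 0.03],
    [[0, 0, 0], 0.03],
    [[0, 0, 0], 0.03]
  ]
}}

```text
clock: 27.67
tool_pos: [0.6369, -0.1956, 0.1715]
orientation: [-179.9, 0.1, -175.0]
force: [0.7, -5.3, 5.1]
opening: 0.0098
gripper_force: 67.0
```

```bash
python3 chk.py
```

```text
TCP in model [ 71.5  -1.1 171.5] yaw rel -2.01 F [ 1.  -5.6  5.5] M [-1.84 -0.41  0.62] t 27.8667
```

Call:
{"method": "send_rows", "body": {
  "deltas": [
    [[0, 0, 0], -0.01],
    [[0, 0, 0], -0.01],
    [[0, 0, 0], -0.01],
    [[0, 0, 0], -0.01],
    [[0, 0, 0], -0.01]
  ],
  "gripper": 0.48
}}

```text
clock: 28.28
tool_pos: [0.6356, -0.1945, 0.1695]
orientation: [180.0, -0.1, -174.2]
force: [-0.1, 0.4, -0.1]
opening: 0.0376
gripper_force: 0.0
```

Call:
{"method": "send_rows", "body": {
  "deltas": [
    [[0, 0, 0], 0],
    [[0, 0, -0.02], 0],
    [[0, 0, -0.05], 0],
    [[0, 0, -0.09], 0],
    [[0, 0, -0.13], 0]
  ]
}}

```text
clock: 28.7
tool_pos: [0.6354, -0.1947, 0.2742]
orientation: [180.0, -0.1, -174.3]
force: [1.3, -1.3, -0.1]
opening: 0.0418
gripper_force: 0.0
```

Call:
{"method": "send_rows", "body": {
  "deltas": [
    [[-0.01, 0, -0.005], 0],
    [[-0.01, 0, -0.005], 0],
    [[-0.01, 0, -0.005], 0],
    [[-0.01, 0, -0.005], 0],
    [[-0.01, 0, -0.005], 0]
  ]
}}

```text
clock: 29.12
tool_pos: [0.6432, -0.1939, 0.2766]
orientation: [180.0, -0.1, -174.3]
force: [0.4, -0.4, -0.5]
opening: 0.0423
gripper_force: 0.0
```

```bash
python3 chk.py; python3 - <<'E'
from plant import ctrl
from h import *
import pickle
W,o=pickle.load(open("last.pkl","rb")); q=pickle.load(open("model.pkl","rb"))
gr=cv2.cvtColor(W["color"],cv2.COLOR_RGB2GRAY).astype(int)
M=lambda P:proj(W,np.array(P)/1e3@Rz(q[2]).T+[q[0],q[1],0]).round(1)
def edges(v,t=10):
    d=np.abs(np.convolve(v,[1,1,-1,-1],"valid"))/2
    return [(i+2,int(d[i])) for i in range(1,len(d)-1) if d[i]>t and d[i]>=d[i-1] and d[i]>d[i+1]]
for n,P in {"tip":(48,0,106.5),"tongue":(52,0,106.5),"bar_in":(57,0,130),"bar_mid":(70.5,0,130),"bar_out":(84,0,130)}.items():
    a,l,r=M([P])[0],M([(P[0],-5,P[2])])[0],M([(P[0],5,P[2])])[0]
    y=int(round(a[1])); print(n,a,"pred L/R",l[0],r[0],[e for e in edges(gr[y-1:y+2].mean(0)) if 300<e[0]<342])
print({k:M([v])[0].tolist() for k,v in {"up45":(45,20,98),"up45b":(45,20,66),"up59":(59,20,98),"wall60":(60.5,20,100),"lant24":(24,0,106)}.items()})
for c in (346,300): print("col",c,[e for e in edges(gr[:225,c-2:c+3].mean(1)) if e[0]>120])
m=ctrl.cut_out(W,"catch") if 0 else None
E
```

```text
TCP in model [ 78.4  -0.3 277.4] yaw rel -1.32 F [-0.2  0.1  0.3] M [ 0.01 -0.17 -0.05] t 29.3167
tip [319.3 162.4] pred L/R 312.8 325.7 [(312, 20), (326, 21)]
tongue [319.4 167.5] pred L/R 313.0 325.8 [(313, 20), (326, 19)]
bar_in [319.4 179.8] pred L/R 312.4 326.5 []
bar_mid [319.9 198.1] pred L/R 313.0 326.8 []
bar_out [320.4 215.9] pred L/R 313.5 327.2 [(314, 71), (327, 58)]
{'up45': [344.4, 156.5], 'up45b': [342.0, 151.7], 'up59': [344.5, 173.8], 'wall60': [344.7, 176.1], 'lant24': [318.5, 130.7]}
col 346 [(152, 26), (157, 25), (174, 25), (177, 23), (185, 12), (201, 62)]
col 300 [(129, 14), (132, 23), (153, 29), (158, 25), (175, 27), (178, 22), (201, 66)]
```

```bash
python3 -c "
from plant import ctrl
print(ctrl.close_job())"
```

```text
the job is handed in; nothing more can be done
None
```

The roof is hooked under the lip and lies level on its ledges. The catch is turned back to its stop over the raised end; the final wrist picture matches the fully seated, fastened position to within about 1 mm. I handed the job in at about 29 s, and nothing else on the desk was handled.

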